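Stopper the sealant flask

TASK

Close the open white flask with the larger of the two black rubber stoppers: lower its tapered end well into the neck before you let go of it, and leave it sitting upright with its flange down on the rim. Keep the flask standing and leave the smaller stopper where it is.

Things in the scene. Friction and masses are not known exactly. Their poses are not given: they have to be found in the camera images.
- stopper: The larger black rubber stopper, standing upright on its narrow end on the table. From the bottom up: a tapered plug 30 mm long (diameter 32 mm at the bottom, 44 mm at the top), a flange 72 mm in diameter and 8 mm thick, then a round knob 30 mm in diameter and 32 mm high to grip it by; 70 mm high in all, about 110 g. Origin at the centre of the bottom of the plug, z up along its axis; round, so yaw does not matter.
- flask: Open white plastic flask, loose and standing on the table, about 0.7 kg: round body 110 mm in diameter, sloping shoulder, straight neck 64 mm outside and 56 mm inside diameter, 32 mm long; 130 mm high in all. The inside is empty. Origin at the centre of its underside, z up along its axis; round, so yaw does not matter.
- flask_mouth (a point): Centre of the flask's open mouth, level with its rim, 130 mm above its underside; z up out of the neck. With the stopper home, the stopper's origin is 30 mm below this point.
- small_stopper: A smaller black rubber stopper of the same form, too small for this flask: plug 18 mm long (diameter 20 to 26 mm), flange 40 mm in diameter and 6 mm thick, knob 18 mm in diameter and 22 mm high; 46 mm high in all. Standing upright on the table; origin at the centre of its bottom, z up. Not to be used.
Mind the look-alikes: they are no part of the job. What is shaped like the stopper but orange is not meant.

How it is judged:
By the outcome, as a careful person would: the job done as asked, in the order asked, and still so for the second after the job is handed in, with the robot touching nothing.
It also fails if it takes over 40 s, if anything falls off the work surface, if the arm or the gripper's body presses on something with over 40 N, if the wrist force passes 120 N, or if a joint passes its speed limit or range.

ROBOT

A 6-joint arm with a two-finger parallel gripper is mounted at the origin on the work surface. World frame = base frame: x ahead of the robot, y to its left, z up, the work surface at z = 0. Lengths are in mm, angles in rad, forces in N, time in s.
With the tool pointing down it reaches from about 350 to 875 mm from the base axis. Payload 4.2 kg.
Tool frame: the origin (TCP) lies midway between the tips of the shut fingers; the grasp point (between the pads) lies 19 mm behind it; y points along the fingers, x is the direction in which the jaws open and shut, and the axes are right-handed (so a half turn about y gives the same grasp; the last joint's range is limited). The gripper opens to 85 mm and grips with 20 to 120 N. Pads are 22 mm wide; open, the fingers measure 114 mm over their backs; the gripper's body (76 mm by 85 mm) begins 54 mm behind the grasp point. The pads swing forward as they close: fully open they stand 13 mm farther back than shut.
Start: joints at [1.381, 0.385, 0.008, 0, -1.194, -0.259], TCP at [271.144, 563.099, 231.312] pointing down, gripper open.
Joint ranges: [-3.14, 3.14], [-1.21, 2.06], [-1.07, 1.41], [-3.16, 2.05], [-2.99, -0.16], [-3.1, 3.1]. Speed limits (rad/s): [2.79, 2.79, 3.14, 3.14, 3.14, 3.14].

INTERFACE

Orientations are given as a unit quaternion [x, y, z, w].
In Python, from bench import read_state, get_image, job_done gives the robot as it stands.
- The arm moves only by the tool play_rows, never from a script. Its argument "series" is a list of rows, each a list of 7 numbers: the shift along the tool's x, y, z in m, then the turn, a rotation vector about the tool's x, y, z in rad, then the finger opening in m, from 0 to 0.0854. In form: [[x, y, z, wx, wy, wz, claw], ...]. A call has 1 to 10 rows; each row shifts and turns the pose as measured when the row begins, along the tool's axes as they then stand; what a row does not reach is not made up. A row lasts 1/10 s, in which the tool goes at most 50 mm and 8.59 degrees, less where a joint would pass 70% of its speed; a pose out of reach is approached as far as the arm can. A call with a gripper value outside its range is refused whole. The fingers move at their own pace and stop on an object; the grip force is fixed at half the most. Time passes only in rows, so rows that do not move let the fingers close. It gives the time, the measured TCP pose, the force and the opening at its end, in the units of the state.
- read_state(): the state, without advancing time (a new reading comes with each control period).
- get_image(name): name is "scene" or "side" or "wrist"; returns a dict with "color" (480x640x3 uint8, red, green, blue), "intrinsics" (3x3 intrinsics, pixels), "origin" and "orientation" of the camera in the world. Camera axes: x right, y down, z forward; pixel columns grow to the right and rows downward; lengths in mm; the calibration is good to about 2 mm. A picture is of the moment at which its call begins. There is no depth.
- job_done(): hands the job in, once; it reports no verdict.
The state is a dict: "clock": time; "joints": joint angles; "joint_vel": joint speeds; "joint_efforts": joint torques, N m; "position": TCP position; "ee_rot": TCP orientation; "contact_force": force on the tool from outside, world axes, zero at the start; "wrist_torque": the same for the moment, N m; "gripper_width": finger opening in mm.
Only numpy, scipy, OpenCV 4.12 (cv2) and the standard library are available. Lean on these libraries where they do the work, as an engineer would, in place of code of your own. Each camera call takes 0.05 s, during which the arm holds its last target. There are 200 camera calls.

## Working session

There is one attempt and no reset: what is moved stays moved. The work goes in short steps, Python scripts to look and compute and a tool call to move; the robot and the scene stay as the last step left them, time stands still between calls to the robot, and variables do not carry over. Pictures are saved under pics/ and viewed, about 8 in all and at most 12, crops included, and the job is handed in when it is done.

Besides the shell and the picture viewer there is one more tool, called after "Call:" as name(argument=value, ...), one argument or row to a line, values as JSON. play_rows: Moves the arm, as the interface text tells. Its arguments: {"type":"object","properties":{"series":{"type":"array","items":{"type":"array","items":{"type":"number"}}}},"required":["series"]}

```bash
mkdir -p pics
cat > h.py <<'E'
import numpy as np,cv2
from scipy.spatial.transform import Rotation as R
from bench import read_state,get_image,job_done
def snap(n,f):
    d=get_image(n); cv2.imwrite('pics/'+f,cv2.cvtColor(d['color'],cv2.COLOR_RGB2BGR)); np.savez('pics/'+f+'.npz',**{k:np.array(v) for k,v in d.items()}); return d
def ray(f,u,v):
    d=np.load('pics/'+f+'.npz'); K=d['intrinsics']; r=R.from_quat(d['orientation']).as_matrix() if d['orientation'].size==4 else d['orientation']
    return d['origin'],r@np.linalg.inv(K)@[u,v,1]
def atz(f,u,v,z):
    o,r=ray(f,u,v); return o+r*(z-o[2])/r[2]
def proj(f,p):
    d=np.load('pics/'+f+'.npz'); r=R.from_quat(d['orientation']).as_matrix(); q=d['intrinsics']@(r.T@(np.array(p)-d['origin'])); return q[:2]/q[2]
def local(dw):
    s=read_state(); return R.from_quat(s['ee_rot']).inv().apply(dw)
E
python3 - <<'E'
from h import *
for n in ['scene','side']:
    d=snap(n,n+'0.png'); print(n,d['origin'],d['orientation'],d['intrinsics'])
print(read_state())
E
```

```text
scene [881.1976354  501.11542771 849.26450099] [ 0.29105794  0.90037732 -0.30577544 -0.10539134] [[447.21000476   0.         323.10033885]
 [  0.         447.21000476 238.21903693]
 [  0.           0.           1.        ]]
side [ 454.96764358 -678.64069634  597.97889913] [ 0.88791583 -0.04625629  0.0127988  -0.45749538] [[466.17417939   0.         322.75024677]
 [  0.         466.17417939 233.2663296 ]
 [  0.           0.           1.        ]]
{'clock': 0.1, 'joints': array([ 1.38060395e+00,  3.85469167e-01,  6.75236118e-03, -4.41472981e-04,
       -1.19401360e+00, -2.58610955e-01]), 'joint_vel': array([ 1.51761728e-03, -9.76133091e-04,  2.06075341e-03,  7.33821859e-04,
       -1.12756619e-03,  6.23054855e-05]), 'joint_efforts': array([-7.13523968e-04, -3.93320739e+01,  1.88928813e+01,  4.19789314e+00,
       -2.60731169e-03,  7.05597159e-06]), 'position': array([270.92817853, 562.63542843, 230.332391  ]), 'ee_rot': array([ 0.37672598, -0.59835483,  0.59915634, -0.37558051]), 'contact_force': array([0.28749475, 0.30614384, 0.05337544]), 'wrist_torque': array([-0.00822084,  0.04574124, -0.00543212]), 'gripper_width': 85.74936845816752}
```

View pics/scene0.png

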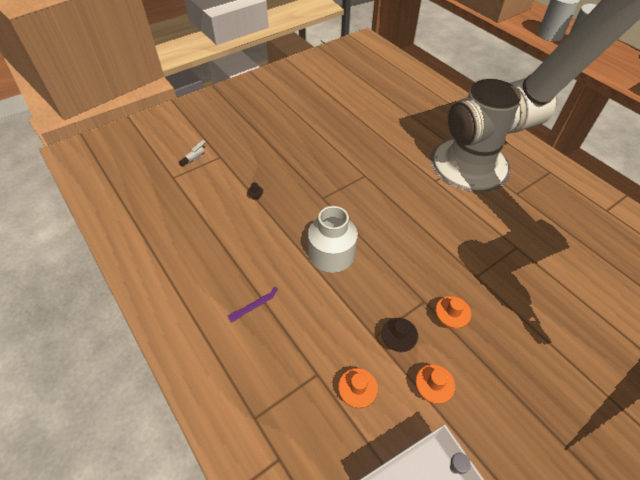

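View pics/side0.png

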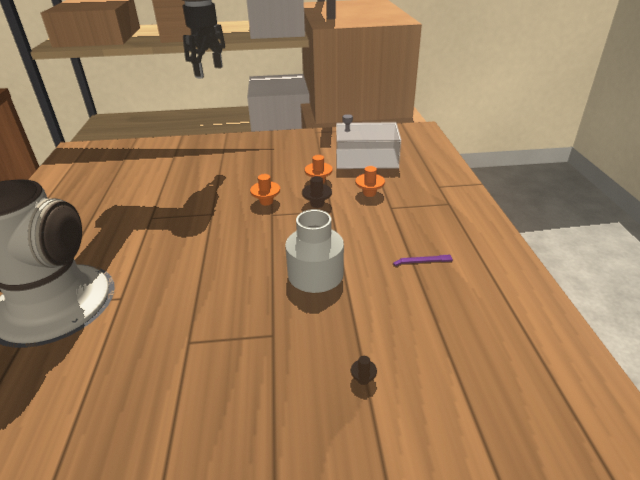

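The scene shows the big black stopper near (400,334), the flask mouth near (334,216) and the small stopper near (256,191). The orange decoys surround the big stopper at (454,311), (436,383) and (358,387). In the side view the stopper is near (317,190), the mouth near (314,222) and the small stopper near (364,370).

Run:
```python
from h import *
a=cv2.imread('pics/scene0.png');b=cv2.imread('pics/side0.png')
c=[a[300:370,365:435],a[200:270,300:370],b[150:220,282:352],b[205:275,280:350]]
c=[cv2.resize(x,(300,300),interpolation=cv2.INTER_CUBIC) for x in c]
m=np.vstack([np.hstack(c[:2]),np.hstack(c[2:])]); m=np.clip(m.astype(float)*1.6,0,255).astype('uint8')
cv2.imwrite('pics/crop1.png',m)
```

```text
(no output)
```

View pics/crop1.png

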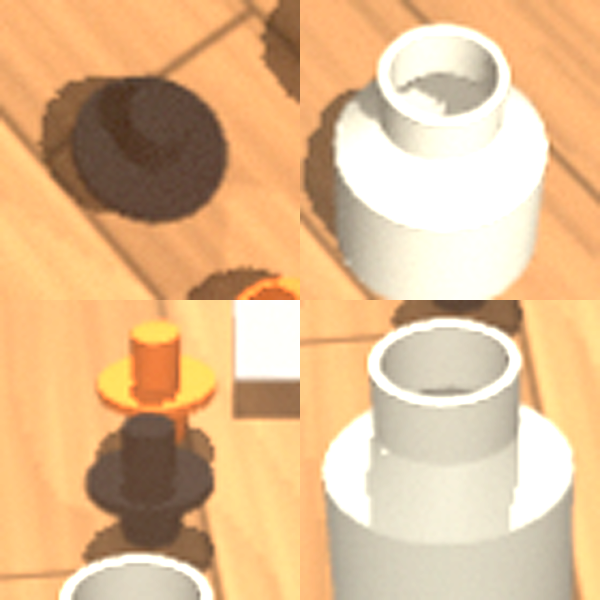

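The crops give these centres. Stopper flange: scene (400.0,334.5), side (317.1,192.2). Flask rim: scene (333.6,217.3), side (313.8,219.7).

Run:
```python
from h import *
S,D='scene0.png','side0.png'
for nm,a,b,z in [('stop',(400,334.5),(317.1,192.2),34),('mouth',(333.6,217.3),(313.8,219.7),130),('small',(256,191),(364,370),25)]:
    print(nm,atz(S,*a,z).round(1),atz(D,*b,z).round(1))
for u,v in[(454,311),(436,383),(358,387)]: print('or',atz(S,u,v,40).round(0))
s=read_state();print(R.from_quat(s['ee_rot']).as_matrix().round(3))
```

```text
stop [520.  280.1  34. ] [520.5 277.5  34. ]
mouth [495.8  23.8 130. ] [495.3  18.6 130. ]
small [ 547.1 -229.8   25. ] [ 547.4 -236.6   25. ]
or [398. 307.  40.]
or [534. 392.  40.]
or [655. 314.  40.]
[[-0.434 -0.001  0.901]
 [-0.901 -0.002 -0.434]
 [ 0.002 -1.     0.   ]]
```

Call:
play_rows(
  series=[
    [0.0148, 0.006, 0.0347, 0, 0, 0, 0.085],
    [0.0148, 0.006, 0.0347, 0, 0, 0, 0.085],
    [0.0148, 0.006, 0.0347, 0, 0, 0, 0.085],
    [0.0148, 0.006, 0.0347, 0, 0, 0, 0.085],
    [0.0148, 0.006, 0.0347, 0, 0, 0, 0.085],
    [0.0148, 0.006, 0.0347, 0, 0, 0, 0.085],
    [0.0148, 0.006, 0.0347, 0, 0, 0, 0.085],
    [0.0148, 0.006, 0.0347, 0, 0, 0, 0.085],
    [0.0148, 0.006, 0.0347, 0, 0, 0, 0.085],
    [0.0148, 0.006, 0.0347, 0, 0, 0, 0.085],
  ],
)

```text
clock: 1.1
position: [523.9, 271.1, 164.0]
ee_rot: [0.382, -0.596, 0.598, -0.376]
contact_force: [-0.1, -0.2, -0.8]
gripper_width: 85.2
```

Run:
```python
from h import *
d=snap('wrist','w1.png'); s=read_state(); print(s['clock'],s['position'],s['contact_force'],R.from_quat(s['ee_rot']).as_matrix().round(3))
print(d['origin'],proj('w1.png',[520.2,279,38]),proj('w1.png',[520.2,279,70]))
```

```text
1.15 [525.96507528 267.07400104 162.57207246] [ 1.62541451 -0.98301879  0.7491107 ] [[-0.43  -0.007  0.903]
 [-0.903 -0.009 -0.43 ]
 [ 0.011 -1.    -0.003]]
[599.07937135 237.86184175 306.06648914] [314.25257086 236.02325527] [313.64330219 252.87950236]
```

View pics/w1.png

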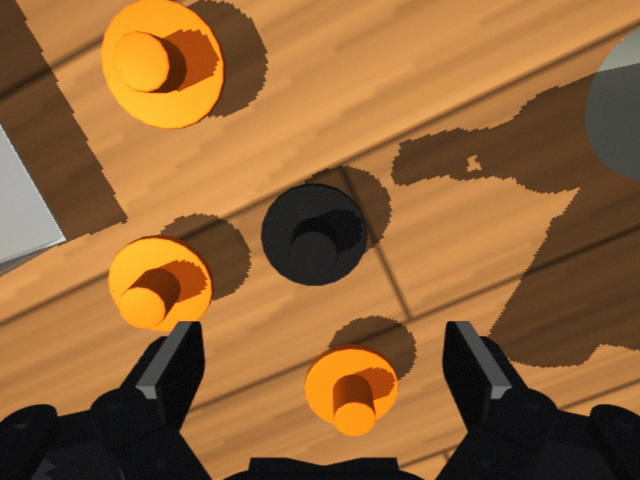

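The wrist view shows the flange centred at about (314.5,235), against a predicted (314,236), so the stopper estimate (520.2,279) holds. The arm overshot a little; I'll centre it and go down.

Call:
play_rows(
  series=[
    [-0.0083, 0.02, -0.0104, 0.002, 0, 0.011, 0.085],
    [0, 0.025, 0, 0, 0, 0, 0.085],
    [0, 0.025, 0, 0, 0, 0, 0.085],
    [0, 0, 0, 0, 0, 0, 0.085],
    [0, 0, 0, 0, 0, 0, 0.085],
  ],
)

```text
clock: 1.65
position: [521.7, 275.4, 89.2]
ee_rot: [-0.376, 0.599, -0.599, 0.375]
contact_force: [0.4, 0.4, 1.1]
gripper_width: 85.0
```

Run:
```python
from h import *
s=read_state(); p=s['position'];print(p,R.from_quat(s['ee_rot']).as_matrix().round(3), local(np.array([520.2,279,40])-p))
```

```text
[521.68162447 275.36206756  89.19487087] [[-0.436 -0.002  0.9  ]
 [-0.9   -0.001 -0.436]
 [ 0.002 -1.    -0.001]] [-2.72671067 49.19373895 -2.84713542]
```

Call:
play_rows(
  series=[
    [-0.0027, 0.02, -0.0028, 0, 0, 0, 0.085],
    [0, 0.015, 0, 0, 0, 0, 0.085],
    [0, 0.01, 0, 0, 0, 0, 0.085],
    [0, 0, 0, 0, 0, 0, 0.085],
    [0, 0, 0, 0, 0, 0, 0.085],
  ],
)

```text
clock: 2.15
position: [523.6, 282.3, 49.3]
ee_rot: [-0.373, 0.599, -0.598, 0.379]
contact_force: [-0.5, -0.0, 0.4]
gripper_width: 85.2
```

Run:
```python
from h import *
s=read_state(); p=s['position'];print(p,s['contact_force'], local(np.array([520.2,279,40])-p))
```

```text
[523.56731683 282.33659246  49.32713889] [-0.51616518 -0.04651153  0.38794948] [ 4.54005756  9.28645424 -1.61766396]
```

Call:
play_rows(
  series=[
    [0.0045, 0.004, -0.0016, 0, 0, 0, 0.085],
    [0, 0.0045, 0, 0, 0, 0, 0.085],
  ],
)

```text
clock: 2.35
position: [521.1, 279.8, 42.7]
ee_rot: [-0.372, 0.599, -0.598, 0.381]
contact_force: [-0.3, -0.3, 0.1]
gripper_width: 84.7
```

Run:
```python
from h import *
s=read_state(); p=s['position'];print(p,s['contact_force'], local(np.array([520.2,279,40])-p),R.from_quat(s['ee_rot']).as_matrix().round(3))
d=snap('wrist','w2.png'); s=read_state(); p=s['position'];print(p,proj('w2.png',[520.2,279,38]),local(np.array([520.2,279,40])-p))
```

```text
[521.10195704 279.751971    42.67158442] [-0.3206825  -0.29944294  0.1263192 ] [ 1.10007825  2.65625145 -0.50050605] [[-0.434  0.01   0.901]
 [-0.901  0.008 -0.434]
 [-0.012 -1.     0.005]]
[521.10511456 279.74570778  41.9614992 ] [327.75199844 318.42999122] [ 1.08625729  1.94705224 -0.50182095]
```

Call:
play_rows(
  series=[
    [0.0011, 0.0018, -0.0005, -0.0055, 0, -0.0115, 0.085],
    [0, 0, 0, 0, 0, 0, 0.02],
    [0, 0, 0, 0, 0, 0, 0.02],
    [0, 0, 0, 0, 0, 0, 0.02],
    [0, 0, 0, 0, 0, 0, 0.02],
    [0, 0, 0, 0, 0, 0, 0.02],
    [0, 0, 0, 0, 0, 0, 0.02],
    [0, 0, 0, 0, 0, 0, 0.02],
  ],
)

```text
clock: 3.2
position: [520.6, 279.1, 40.5]
ee_rot: [0.376, -0.599, 0.599, -0.376]
contact_force: [-0.8, -0.9, -0.0]
gripper_width: 28.3
```

Run:
```python
from h import *
s=read_state(); p=s['position'];print(p,s['contact_force'],s['gripper_width'],R.from_quat(s['ee_rot']).as_matrix().round(3))
```

```text
[520.56777484 279.125457    40.51536852] [-0.79101102 -0.88036549 -0.02462832] 28.325745655201267 [[-0.434 -0.     0.901]
 [-0.901 -0.    -0.434]
 [ 0.001 -1.    -0.   ]]
```

Gripped, with the opening at 28 mm. Lifting.

Call:
play_rows(
  series=[
    [0, -0.012, 0, 0, 0, 0, 0.02],
    [0, -0.025, 0, 0, 0, 0, 0.02],
    [0, -0.035, 0, 0, 0, 0, 0.02],
    [0, -0.035, 0, 0, 0, 0, 0.02],
    [0, -0.035, 0, 0, 0, 0, 0.02],
    [0, -0.03, 0, 0, 0, 0, 0.02],
    [0, -0.015, 0, 0, 0, 0, 0.02],
    [0, 0, 0, 0, 0, 0, 0.02],
  ],
)

```text
clock: 4.0
position: [519.0, 277.6, 237.7]
ee_rot: [0.378, -0.599, 0.599, -0.374]
contact_force: [1.4, 0.4, -0.9]
gripper_width: 28.3
```

Run:
```python
from h import *
s=read_state(); p=s['position'];print(p,s['contact_force'],s['gripper_width'],R.from_quat(s['ee_rot']).as_matrix().round(3),local(np.array([495.5,61,230])-p))
```

```text
[518.95278826 277.57726827 237.7167027 ] [ 1.41471805  0.44351376 -0.89573463] 28.337458878316113 [[-0.435 -0.004  0.901]
 [-0.901 -0.003 -0.435]
 [ 0.004 -1.    -0.002]] [205.19137065   8.47096244  73.0755644 ]
```

Call:
play_rows(
  series=[
    [0.015, 0, 0.005, 0, 0, 0, 0.02],
    [0.03, 0, 0.01, 0, 0, 0, 0.02],
    [0.03, 0, 0.011, 0, 0, 0, 0.02],
    [0.03, 0, 0.011, 0, 0, 0, 0.02],
    [0.03, 0, 0.011, 0, 0, 0, 0.02],
    [0.03, 0, 0.011, 0, 0, 0, 0.02],
    [0.02, 0, 0.008, 0, 0, 0, 0.02],
    [0.01, 0, 0.003, 0, 0, 0, 0.02],
    [0, 0, 0, 0, 0, 0, 0.02],
  ],
)

```text
clock: 4.9
position: [486.3, 57.2, 228.6]
ee_rot: [-0.385, 0.601, -0.598, 0.366]
contact_force: [-1.0, -0.0, -1.5]
gripper_width: 28.7
```

Run:
```python
from h import *
for n in ['wrist','scene','side']: snap(n,n[0]+'3.png')
s=read_state(); p=s['position'];print(p,s['contact_force'],s['gripper_width'],R.from_quat(s['ee_rot']).as_matrix().round(3),local(np.array([495.5,21.2,230])-p))
print(proj('w3.png',[495.5,21.2,130]))
for f in('s3.png',):print(proj(f,[495.5,21.2,130]))
```

```text
[487.45152204  59.13823307 229.03697564] [ 0.05795173  0.0647571  -1.17122312] 28.315606053259494 [[-0.434 -0.024  0.901]
 [-0.901 -0.011 -0.434]
 [ 0.02  -1.    -0.017]] [30.69762042 -0.75411864 23.70869772]
[369.32256497 198.36897711]
[313.80265535 218.88330392]
```

View pics/w3.png

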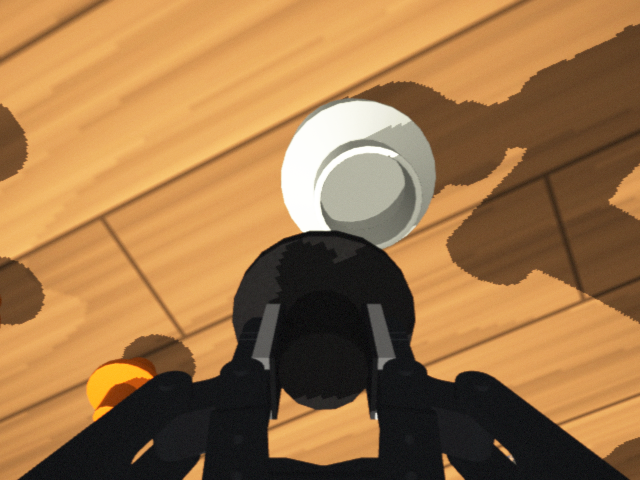

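The wrist view shows the mouth centred at about (365.5,197), against a predicted (369,198). The stopper is held upright on column 323.5.

Run:
```python
from h import *
print(atz('w3.png',365.5,197,130))
s=read_state();p=s['position'];m=R.from_quat(s['ee_rot']).as_matrix()
o=p-40*m[:,1]*0; fl=p+2.5*m[:,1]
print(proj('w3.png',fl), np.load('pics/w3.png.npz')['origin'])
# required level correction
t=np.array([0,0,-1.]);print('rotvec',m.T@np.cross(m[:,1],t))
a=cv2.imread('pics/s3.png')
d=get_image('scene');im=cv2.cvtColor(d['color'],cv2.COLOR_RGB2BGR);cv2.imwrite('pics/sc3.png',im)
b=cv2.cvtColor(get_image('side')['color'],cv2.COLOR_RGB2BGR)
c=[im[120:260,270:410],b[130:270,250:390]]
cv2.imwrite('pics/crop3.png',np.clip(1.7*np.hstack([cv2.resize(x,(400,400),interpolation=cv2.INTER_CUBIC) for x in c]).astype(float),0,255).astype('uint8'))
```

```text
[497.23646817  22.87483871 130.        ]
[319.15655253 320.30929105] [563.85961222  23.70584685 369.31332501]
rotvec [1.67097540e-02 1.47009418e-20 1.97189278e-02]
```

Call:
play_rows(
  series=[
    [0.01, 0, 0.008, 0.0167, 0, 0.0197, 0.02],
    [0.01, 0, 0.008, 0, 0, 0, 0.02],
    [0.0097, 0, 0.0078, 0, 0, 0, 0.02],
    [0, 0, 0, 0, 0, 0, 0.02],
    [0, 0, 0, 0, 0, 0, 0.02],
  ],
)

```text
clock: 5.65
position: [497.6, 21.1, 229.1]
ee_rot: [0.376, -0.598, 0.598, -0.378]
contact_force: [-0.9, 0.5, -1.2]
gripper_width: 28.5
```

```bash
cat > g.py <<'E'
from h import *
s=read_state(); p=s['position'];m=R.from_quat(s['ee_rot']).as_matrix()
print(s['clock'],p,s['contact_force'],s['gripper_width'],'mv',local(np.array([496,22,140.5])-p),'rot',m.T@np.cross(m[:,1],[0,0,-1]))
E
python3 g.py
```

```text
5.65 [497.62980623  21.11986946 229.12925335] [-0.94904409  0.54209664 -1.15979449] 28.455424275061397 mv [ 4.07080226e-02  8.86264105e+01 -1.98321635e+00] rot [-1.50312034e-03 -4.82906555e-23 -1.49379150e-03]
```

Down to where the plug bottom sits about 10 mm above the rim (TCP 180).

Call:
play_rows(
  series=[
    [0, 0.015, -0.002, -0.0015, 0, -0.0015, 0.02],
    [0, 0.02, 0, 0, 0, 0, 0.02],
    [0, 0.008, 0, 0, 0, 0, 0.02],
    [0, 0, 0, 0, 0, 0, 0.02],
    [0, 0, 0, 0, 0, 0, 0.02],
  ],
)

```text
clock: 6.15
position: [497.3, 21.9, 186.2]
ee_rot: [0.376, -0.598, 0.599, -0.378]
contact_force: [0.2, 0.0, -0.8]
gripper_width: 28.3
```

```bash
python3 g.py
python3 - <<'E'
from h import *
im=cv2.imread('pics/sc3.png')*0
a=snap('scene','sc4.png')['color'];b=snap('side','sd4.png')['color']
c=[a[130:270,270:410],b[130:270,245:385]]
o=np.hstack([cv2.resize(x,(400,400),interpolation=cv2.INTER_CUBIC) for x in c])[:,:,::-1]
cv2.imwrite('pics/crop4.png',np.clip(1.7*o.astype(float),0,255).astype('uint8'))
E
```

```text
6.15 [497.31092371  21.94810595 186.23903829] [ 0.1956487   0.03779007 -0.76546712] 28.27257901263348 mv [ 0.59143982 45.73505764 -1.31739881] rot [-2.45519061e-03 -9.80130122e-23 -1.59280662e-03]
```

View pics/crop4.png

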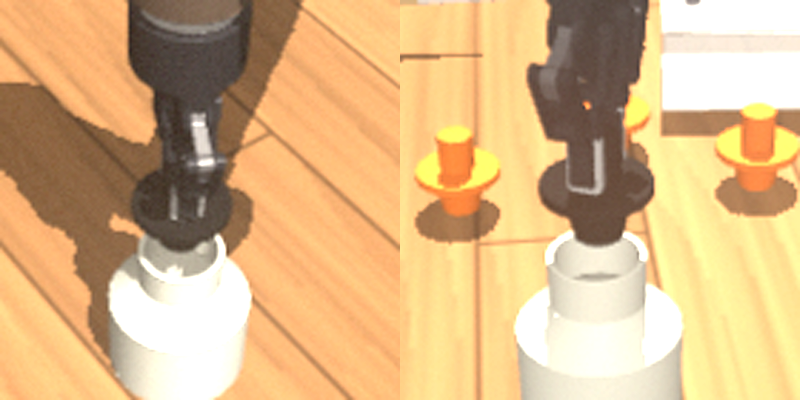

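Stopper and mouth line up in both views: side flange centre 596.5 against rim 598, scene both 181.5. Lowering it in.

Call:
play_rows(
  series=[
    [0.0005, 0.008, -0.0006, -0.002, 0, -0.0015, 0.02],
    [0, 0.01, 0, 0, 0, 0, 0.02],
    [0, 0.01, 0, 0, 0, 0, 0.02],
    [0, 0.006, 0, 0, 0, 0, 0.02],
    [0, 0, 0, 0, 0, 0, 0.02],
    [0, 0, 0, 0, 0, 0, 0.02],
  ],
)

```text
clock: 6.85
position: [497.2, 22.1, 150.4]
ee_rot: [0.376, -0.598, 0.598, -0.378]
contact_force: [0.4, 0.4, -0.8]
gripper_width: 28.6
```

```bash
python3 g.py
```

```text
6.85 [497.16210547  22.06477775 150.37891532] [ 0.439119    0.44384907 -0.84746616] 28.56851335986054 mv [ 0.57634134  9.87590053 -1.04022723] rot [-1.98416910e-03  2.61060905e-23 -1.70847299e-03]
```

Plug is about 20 mm into the neck, with no contact. I'll go on gently.

Call:
play_rows(
  series=[
    [0, 0.004, 0, 0, 0, 0, 0.02],
    [0, 0.003, 0, 0, 0, 0, 0.02],
    [0, 0.0015, 0, 0, 0, 0, 0.02],
    [0, 0, 0, 0, 0, 0, 0.02],
  ],
)

```text
clock: 7.25
position: [497.7, 22.2, 141.7]
ee_rot: [0.376, -0.598, 0.599, -0.378]
contact_force: [-0.5, 0.4, -1.7]
gripper_width: 28.5
```

```bash
python3 g.py
```

```text
7.25 [497.69891307  22.19769466 141.70090819] [-0.48289603  0.35754751 -1.69984877] 28.461357830466174 mv [ 0.91373954  1.19416924 -1.45141625] rot [-3.03181189e-03 -8.98389759e-23 -2.56961181e-03]
```

Call:
play_rows(
  series=[
    [0, 0.0012, 0, 0, 0, 0, 0.02],
    [0, 0.0008, 0, 0, 0, 0, 0.02],
    [0, 0, 0, 0, 0, 0, 0.02],
  ],
)

```text
clock: 7.55
position: [498.1, 22.3, 140.6]
ee_rot: [0.376, -0.597, 0.599, -0.379]
contact_force: [-0.1, 0.1, -1.2]
gripper_width: 28.3
```

```bash
python3 g.py
```

```text
7.55 [498.12215898  22.27176232 140.55996907] [-0.10568286  0.0759521  -1.19746132] 28.333423726077516 mv [ 1.15948707  0.04895623 -1.79838895] rot [-4.11081929e-03 -1.92662252e-22 -3.12262487e-03]
```

Call:
play_rows(
  series=[
    [0.0008, 0.001, -0.0012, -0.004, 0, -0.003, 0.02],
    [0, 0.001, 0, 0, 0, 0, 0.02],
    [0, 0.0005, 0, 0, 0, 0, 0.02],
  ],
)

```text
clock: 7.85
position: [498.0, 22.2, 140.4]
ee_rot: [0.376, -0.597, 0.599, -0.379]
contact_force: [-1.8, 0.4, 2.7]
gripper_width: 28.9
```

```bash
python3 g.py
```

```text
7.85 [498.0434263   22.24800665 140.37449071] [-1.79691624  0.36530282  2.73554208] 28.887781571198715 mv [ 1.10201368 -0.13300902 -1.7380234 ] rot [-3.20719104e-03 -5.52309473e-24 -1.74650450e-03]
```

The force turned upward (+2.7 N) at the expected seated height, so the flange is on the rim. Releasing, then rising.

Call:
play_rows(
  series=[
    [0, 0, 0, 0, 0, 0, 0.04],
    [0, 0, 0, 0, 0, 0, 0.06],
    [0, 0, 0, 0, 0, 0, 0.075],
    [0, 0, 0, 0, 0, 0, 0.075],
    [0, 0, 0, 0, 0, 0, 0.075],
    [0, 0, 0, 0, 0, 0, 0.075],
  ],
)

```text
clock: 8.45
position: [497.8, 22.2, 139.5]
ee_rot: [0.377, -0.597, 0.598, -0.378]
contact_force: [0.6, 0.1, 0.1]
gripper_width: 75.4
```

```bash
python3 g.py
```

```text
8.45 [497.78966804  22.24902988 139.47849752] [0.57712854 0.140612   0.12595943] 75.43370181409558 mv [ 0.99293874 -1.02670418 -1.50610294] rot [-2.47293471e-03 -1.73170891e-23 -1.48340920e-03]
```

Call:
play_rows(
  series=[
    [0, -0.01, 0, 0, 0, 0, 0.075],
    [0, -0.02, 0, 0, 0, 0, 0.075],
    [0, -0.03, 0, 0, 0, 0, 0.075],
    [0, -0.03, 0, 0, 0, 0, 0.075],
    [0, -0.03, 0, 0, 0, 0, 0.075],
    [0, -0.02, 0, 0, 0, 0, 0.075],
    [0, 0, 0, 0, 0, 0, 0.075],
    [0, 0, 0, 0, 0, 0, 0.075],
  ],
)

```text
clock: 9.25
position: [497.0, 21.7, 289.1]
ee_rot: [0.376, -0.597, 0.599, -0.379]
contact_force: [-0.3, -0.3, -0.9]
gripper_width: 75.1
```

```bash
python3 g.py
python3 - <<'E'
from h import *
a=snap('scene','sc5.png')['color'];b=snap('side','sd5.png')['color']
c=[a[130:270,270:410],b[150:290,245:385]]
o=np.hstack([cv2.resize(x,(400,400),interpolation=cv2.INTER_CUBIC) for x in c])[:,:,::-1]
o2=np.hstack([cv2.resize(x,(400,300)) for x in(a,b)])[:,:,::-1][:200*1+100]
cv2.imwrite('pics/crop5.png',np.clip(1.7*np.vstack([o,o2])[:600].astype(float),0,255).astype('uint8'))
E
```

```text
9.25 [497.00324937  21.71794053 289.06273068] [-0.28550333 -0.3035275  -0.92190813] 75.10580931476724 mv [  0.50561159 148.55624754  -1.66032805] rot [-4.26279493e-03 -4.49807335e-23 -2.21359423e-03]
```

View pics/crop5.png

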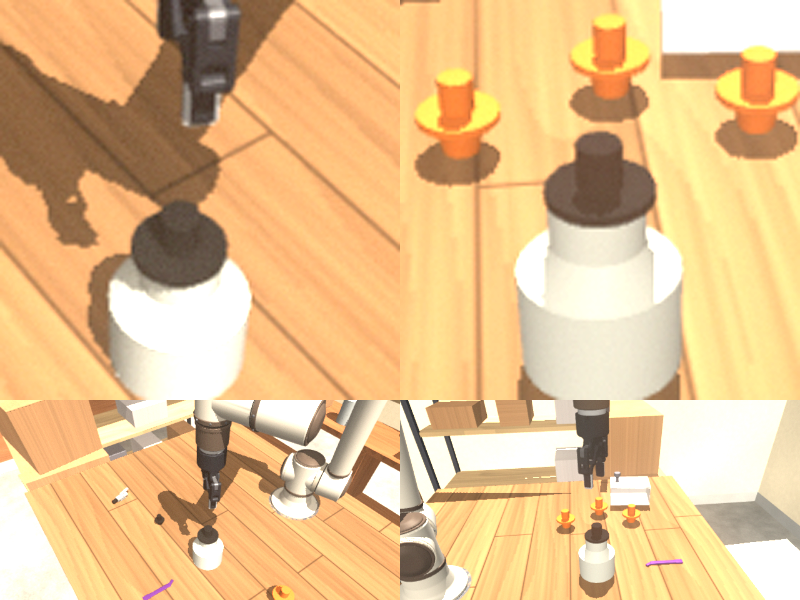

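Both views show the stopper upright with its flange flat on the rim. The flask is standing, the small stopper has not moved, and the gripper is well clear above. Handing in.

```bash
python3 -c "
from bench import job_done; print(job_done())"
```

```text
the job is handed in; nothing more can be done
None
```

The flask is closed with the larger black stopper, and I handed the job in at about 9.4 s. I gripped the stopper by its knob, lowered the plug into the neck until the flange touched the rim at about 3 N, then let go and backed off about 150 mm.

- **Final pictures:** the scene and side views both show the stopper upright and centred, with its flange flat on the rim. The flask is standing and the orange look-alikes seen in the side view are in place.
- **Small stopper:** it shows in its original place in the scene view. It was cut off in the last side picture, so only that one view confirms it.
- **Disagreement:** the three cameras put the flask mouth up to 5 mm apart in y. I aimed at a point between them, within the neck's 6 mm clearance, and nothing touched until the flange reached the rim.

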